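# Set the mitre gauge to its 30 degree stop

## Robot

A 6-joint arm with a two-finger parallel gripper is mounted at the origin on the work surface. World frame = base frame: x ahead of the robot, y to its left, z up, the work surface at z = 0. Lengths are in m, angles in rad, forces in N, time in s.
With the tool pointing down it reaches from about 0.225 to 0.875 m from the base axis. Payload 3.4 kg.
Tool frame: the origin (TCP) lies where the fingers leave the gripper's body, on its centre line; the fingertips stand 73 mm ahead of it and the grasp point (between the pads) lies 54 mm ahead of it (manip.pinch_z is the distance from the TCP to the grasp point, in m); z points along the fingers, y is the line along which they close (so a half turn about z gives the same grasp; the last joint's range is limited). The gripper opens to 85 mm and grips with 20 to 120 N. Pads are 22 mm wide; open, the fingers measure 114 mm over their backs; the gripper's body (76 mm by 85 mm) begins 54 mm behind the grasp point. The pads swing forward as they close: fully open they stand 13 mm farther back than shut.
Start: joints at [-1.431, 0.276, 1.505, -0, 1.361, -0.121], TCP at [0.148, -0.556, 0.304] pointing down, gripper open.
Joint ranges: [-2.89, 2.89], [-0.75, 2.08], [0.22, 2.7], [-1.18, 4.32], [0.11, 2.71], [-2.7, 2.7]. Speed limits (rad/s): [2.57, 2.57, 3.14, 3.14, 3.14, 3.14].

## Interface

Orientations are given as a unit quaternion [w, x, y, z].
In Python, from rig import readout, imaging, manip gives the robot as it stands. The module is installed in compiled form; this text tells all that it offers.
- The arm moves only by the tool servo_tool, never from a script. Its argument "moves" is a list of rows, each an object with "dp": the shift along the tool's x, y, z in units of 0.2 m (1.0 is 0.2 m), a list of three; "delta_rot": the turn, a rotation vector about the tool's x, y, z in units of 0.1 rad (1.0 is 0.1 rad), a list of three; "fingers": the opening, from 0 (shut) to 1 (fully open). In form: [{"dp": [dx, dy, dz], "delta_rot": [wx, wy, wz], "fingers": fingers}, ...]. A call has 1 to 5 rows; each row shifts and turns the commanded pose from where the row before left it, along the tool's axes as they then stand; what a row does not reach is not made up. A row lasts 1/10 s, in which the tool goes at most 50 mm and 8.59 degrees, less where a joint would pass 70% of its speed; a pose out of reach is approached as far as the arm can. A call with a number of a shift or a turn outside -1 to 1 is refused whole. A call with a gripper value outside its range is refused whole. The fingers move at their own pace and stop on an object; "force" is the grip in N (left out, the last holds). Time passes only in rows, so rows that do not move let the fingers close. It gives the time, the measured TCP pose, the force, the opening and the grip force at its end, in the units of the state.
- readout.get_state(): the state, without advancing time (a new reading comes with each control period).
- imaging.get_image(name): name is "scene" or "top"; returns (picture, depth): 420x560x3 uint8, red, green, blue; 420x560 float32, m along the optical axis (not along the pixel's ray), 0 where there is no reading.
- imaging.calibration(name): a dict with "intrinsics" (3x3 intrinsics, pixels), "dist" ([k1, k2, p1, p2, k3] as OpenCV has them; the pictures are not rectified), "R" (3x3) and "t" (3): a world point X has camera coordinates R X + t. Camera axes: x right, y down, z forward; pixel columns grow to the right and rows downward; lengths in m; the calibration is good to about 2 mm. A picture is of the moment at which its call begins. calibration takes no time and is no camera call.
- manip.sign_off(): hands the job in; it is judged then, once.
The state is a dict: "clock": time; "qpos": joint angles; "qd": joint speeds; "effort": joint torques, N m; "position": TCP position; "ee_rot": TCP orientation; "contact_force": force on the tool from outside, world axes, zero at the start; "moment": the same for the moment, N m; "width": finger opening in m; "gripper_force": force on a finger pad.
Only numpy, scipy, OpenCV 4.12 (cv2) and the standard library are available. Lean on these libraries where they do the work, as an engineer would, in place of code of your own. Each camera call takes 0.05 s, during which the arm holds its last target. There are 200 camera calls.

## Task

Set the mitre gauge for the hexagonal frame: lift its sprung index plunger out of the middle (square) notch, swing the head until the plunger stands over the 30 degree notch, which is the second notch from the middle on the robot's left, and let the plunger drop fully home in it. Let go, and do not disturb the glue bottle, the try square or the two wooden rails lying on the bench.

Things in the scene. Friction and masses are not known exactly. Their poses are not given: they have to be found in the camera images.
- plunger_knob (a point): Centre of the black round knob of the index plunger, 26 mm across, 24 mm tall, axis upright; with the plunger home it spans 70 to 94 mm above the bench. Below are a 10 mm stem, an 18 mm housing (top 66 mm) and the head's arm (34 mm wide, top 44 mm). Grip it from above, pull straight up. It is 120 mm from the pivot axis, turns with the head and does not spin. x points to the pivot.
- pin_tip (a point): Lower end of the plunger's 8 mm ball-nosed pin, straight below the knob, 58.5 mm under the knob's centre. The notches are 10 mm wide: let go within about 3 mm of a notch's middle, the pin finds its way in; elsewhere it rides on the plate's top. While it is in a notch the head is locked, with 1 mm of play either way.
- plunger (a joint): Lift of the plunger in m: 0 is home (pin 9 mm deep in a notch), over 0.009 is clear above the notched plate, 0.014 is the upper stop. A spring presses it down with 5 N at 0, 8 N at 0.009 and 10 N at 0.014, so it drops by itself when let go.
- head (a joint): Turn of the gauge's head about the upright pivot in rad: 0 is square (plunger in the middle notch, where it starts); positive swings the plunger to the robot's left, clockwise from above. Notches every 15 degrees from -0.785 to 0.785, end stops at -0.86 and 0.86. The wanted notch is at 0.524. The head turns stiffly (1 to 1.5 N at the knob) and stays where it is left.
- pivot (a point): Point on the head's fixed upright pivot axis, level with the top of the notched plate, 32.5 mm above the bench. x points along the gauge's bar away from the robot (the middle notch lies 120 mm along minus x), y left, z up. Above it is a low black star knob, 45 mm across, top at 70 mm: the clamp, already slackened, to be left alone.
- stop30 (a point): Mouth of the wanted 30 degree notch, on the pin's 120 mm circle about the pivot, at the top of the notched plate, 32.5 mm above the bench. The plunger must come upright over this point.
- fence (a point): Middle of the top edge of the gauge's fence, aluminium with a plywood face, 300 mm long (along its y axis), 30 mm thick, top 73.5 mm above the bench. It stands on the far side of the pivot and swings with the head.
- router_top: Grey laminated router-table top screwed to the bench, 440 x 440 x 22 mm, fixed; the mitre gauge's bar is locked in its slot and does not slide. Origin on the bench under the gauge's pivot; x along the slot, away from the robot; its edges lie at x -0.20 and 0.24, y -0.16 and 0.28 m.
- glue_bottle: Bystander: yellow glue bottle with white cap, 58 mm across, 170 mm tall, standing on the bench to the right of the router-table top. Origin at the centre of its underside.
- try_square: Bystander: try square lying on the bench at the right; dark wooden stock 115 x 19 x 19 mm along its x axis, steel blade 150 mm long along its y axis. Origin at the centre of the stock's underside.
- rail_a: Bystander: wooden frame rail 220 x 32 x 18 mm with mitred ends, lying along its x axis on the bench at the left. Origin at the centre of its underside.
- rail_b: Bystander: a second rail like rail_a, lying farther to the left.

How it is judged:
On the way, in this order (a step that is already met when the one before it is completed fails the run):
1. the plunger is lifted clear of the middle notch (value of joint plunger above 0.0075 m and value of joint head between -0.2 and 0.2 rad), for 0.05 s.
2. the plunger has dropped home in the 30 degree notch on the left (value of joint plunger below 0.002 m and value of joint head between 0.5 and 0.547 rad), for 0.2 s.
At the end, for the whole second after the job is handed in: The plunger is home (no more than 2 mm of lift left) in the second notch on the robot's left, with the head at 0.524 rad within 0.023 rad, let go and at rest (all of step 2); the robot touches nothing.
It fails at once if a bystander (glue bottle, try square or rail) is moved by more than 20 mm or the bottle is tipped (distance of any of glue_bottle, try_square, rail_a, rail_b from where it was at the start of the episode above 0.02 m or angle between glue_bottle's own z axis and vertical above 0.3 rad).
It also fails if it takes over 35 s, if anything falls off the work surface, if the arm or the gripper's body presses on something with over 40 N, if the wrist force passes 120 N, or if a joint passes its speed limit or range.

## Working session

There is one attempt and no reset: what is moved stays moved. The work goes in short steps, Python scripts to look and compute and a tool call to move; the robot and the scene stay as the last step left them, time stands still between calls to the robot, and variables do not carry over. Pictures are saved under pics/ and viewed, at most 10 in all, crops included, and the job is handed in when it is done.

Besides the shell and the picture viewer there is one more tool, called after "Call:" in YAML: its name, and indented under it one key for each argument. servo_tool: Moves the arm, as the interface text tells. Its arguments: {"type":"object","properties":{"moves":{"type":"array"},"force":{"type":"number"}},"required":["moves"]}

```bash
mkdir -p pics
python3 - <<'E'
from rig import readout, imaging, manip
import cv2,numpy as np
for n in("scene","top"):
    im,d=imaging.get_image(n); cv2.imwrite(f"pics/{n}0.png",im[:,:,::-1]); np.savez(f"{n}0.npz",im=im,d=d)
    c=imaging.calibration(n); print(n,c, -c["R"].T@c["t"])
print(readout.get_state(),manip.pinch_z)
E
```

```text
scene {'intrinsics': array([[464.37494334,   0.        , 279.92003296],
       [  0.        , 464.37494334, 211.71454267],
       [  0.        ,   0.        ,   1.        ]]), 'dist': array([-0.13205192,  0.        ,  0.        ,  0.        ,  0.        ]), 'R': array([[ 0.64432492,  0.76474478,  0.00328799],
       [ 0.4613504 , -0.38526813, -0.79920227],
       [-0.60991901,  0.51646286, -0.60105317]]), 't': array([-0.38386085, -0.15968065,  1.76002862])} [ 1.39447476 -0.6769537   0.93151577]
top {'intrinsics': array([[528.11761805,   0.        , 276.49141658],
       [  0.        , 528.11761805, 209.8314493 ],
       [  0.        ,   0.        ,   1.        ]]), 'dist': array([-0.03508485,  0.        ,  0.        ,  0.        ,  0.        ]), 'R': array([[ 0.02281815, -0.99944748,  0.02416758],
       [-0.98006218, -0.02713509, -0.1968294 ],
       [ 0.19737644, -0.01919445, -0.98013984]]), 't': array([-0.00433342,  0.54188328,  1.63478478])} [0.20851019 0.04175181 1.70908099]
{'clock': 0.1, 'qpos': array([-1.43100704e+00,  2.76532299e-01,  1.50601658e+00,  3.05508162e-05,
        1.36072563e+00, -1.21017303e-01]), 'qd': array([ 0.00029548, -0.00164189, -0.00255544, -0.00162814,  0.00048831,
       -0.00077367]), 'effort': array([ 1.03498060e-03, -4.17702019e+01, -2.46404582e+01, -1.93230167e-04,
        5.77181345e-03,  1.98236776e-06]), 'position': array([ 0.14821229, -0.5551951 ,  0.30312181]), 'ee_rot': array([-8.41034296e-04,  9.91509598e-01,  1.30030807e-01,  7.04339757e-06]), 'contact_force': array([0.58318543, 0.41439697, 0.24673295]), 'moment': array([ 0.02930487, -0.01230552,  0.03394437]), 'gripper_force': 0.0, 'width': 0.08511252557451933} 0.0539
```

View pics/top0.png

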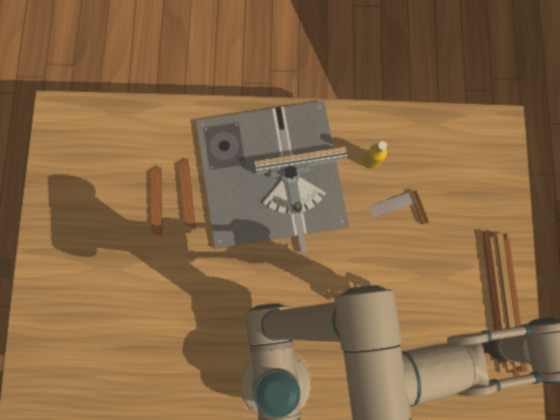

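View pics/scene0.png

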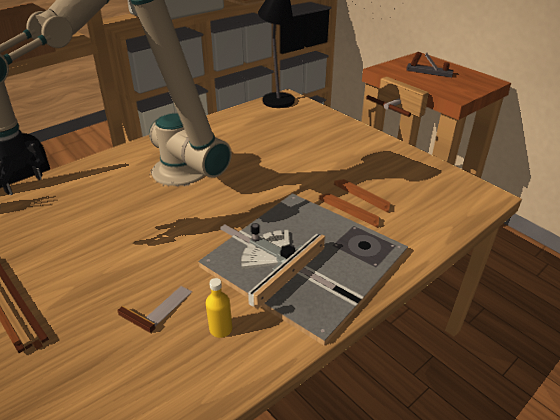

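The top view shows the plunger knob near (297,207) and the star knob near (290,171). In the scene view they are near (256,229) and (288,251). The bottle is at about (376,155) in the top view, to the right of the gauge.

```bash
cat > h.py <<'E'
import cv2,numpy as np
from rig import imaging
C={n:imaging.calibration(n) for n in("scene","top")}
def ray(n,p):
    c=C[n]; u=cv2.undistortPoints(np.array([[p]],float),c["intrinsics"],c["dist"])[0,0]
    return -c["R"].T@c["t"], c["R"].T@np.array([*u,1])
def plane(n,p,z):
    o,d=ray(n,p); return o+d*(z-o[2])/d[2]
def tri(p,q):
    o1,d1=ray("top",p);o2,d2=ray("scene",q)
    s=np.linalg.lstsq(np.c_[d1,-d2],o2-o1,rcond=None)[0]
    a,b=o1+s[0]*d1,o2+s[1]*d2; return (a+b)/2,np.linalg.norm(a-b)
def proj(n,X):
    c=C[n]; return cv2.projectPoints(np.array([X],float),cv2.Rodrigues(c["R"])[0],c["t"],c["intrinsics"],c["dist"])[0][0,0]
def dark(n,im,box,th=45):
    x0,y0,x1,y1=box; m=(im[y0:y1,x0:x1].max(2)<th).astype(np.uint8)
    k,l,s,c=cv2.connectedComponentsWithStats(m)
    return [(c[i]+[x0,y0],s[i]+[x0,y0,0,0,0]) for i in range(1,k) if s[i,4]>12]
E
python3 - <<'E'
from h import *
for n,b in(("top",(250,140,350,250)),("scene",(220,200,340,290))):
    im=np.load(n+"0.npz")["im"]; x0,y0,x1,y1=b
    cv2.imwrite(f"pics/{n}crop.png",cv2.resize(im[y0:y1,x0:x1,::-1],None,fx=5,fy=5,interpolation=cv2.INTER_CUBIC))
    for c,s in dark(n,im,b): print(n,c.round(1),s)
E
```

```text
scene [254.6 229.9] [251 225   8  10  55]
scene [285.1 263.2] [255 235  64  55  72]
scene [287.3 250. ] [281 237  15  22 147]
scene [336.4 245.5] [332 243   8   6  25]
scene [336.4 287.9] [333 286   7   4  20]
```

View pics/topcrop.png

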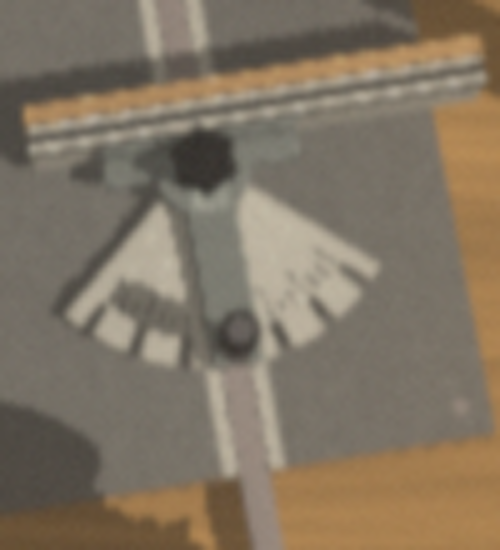

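View pics/scenecrop.png

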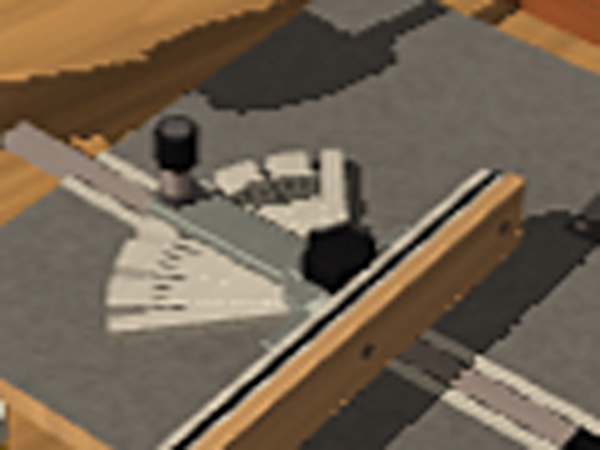

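Top crop: the knob's centre is at about (297.2,206.3) and the star's at (290.2,171.6). Scene crop: the knob body centre is at about (254.8,228.6) with its top face at (255.2,224.6), and the star is at (287.6,250.4). The fence lies beyond the star, and nothing tall stands near the knob.

Run:
```python
from h import *
for t in((297.2,206.3),): 
  for s in((254.8,228.6),(255.2,224.8)): print("knob",tri(t,s))
print("star",tri((290.2,171.6),(287.6,250.4)))
k=plane("top",(297.2,206.3),.084); p=plane("top",(290.2,171.6),.062)
k2=plane("scene",(254.8,228.6),.082);p2=plane("scene",(287.6,250.4),.058)
print(k,k2,p,p2,np.linalg.norm((k-p)[:2]),np.linalg.norm((k2-p2)[:2]))
# bar direction/table via top: table edges corners
for c in((323,101.5),(195,119),(348,228),(217,247)): print(plane("top",c,.022))
# knob, star depth
for n,b in(("top",((297,206),(290,171))),("scene",((255,225),(287,250)))):
    d=np.load(n+"0.npz")["d"]
    for q in b:
        o,r=ray(n,q); print(n,o+r*d[q[1],q[0]])
print(np.degrees(np.arctan2(*(p-k)[1::-1])),np.degrees(np.arctan2(*(p2-k2)[1::-1])))
```

```text
knob (array([ 0.54889533, -0.0555063 ,  0.08258034]), np.float64(0.0010711795747635573))
knob (array([ 0.54709571, -0.05376776,  0.09449915]), np.float64(0.0014090167188918065))
star (array([ 0.66657973, -0.03181744,  0.06490353]), np.float64(5.3847103272122795e-05))
[ 0.54889842 -0.05497698  0.084     ] [ 0.54805864 -0.05555414  0.082     ] [ 0.66740501 -0.03192564  0.062     ] [ 0.66076852 -0.02670271  0.058     ] 0.12072770242809362 0.11634398942062162
[ 0.9296885  -0.14141151  0.022     ]
[0.85269756 0.29037075 0.022     ]
[ 0.49447265 -0.22503695  0.022     ]
[0.42141782 0.19671194 0.022     ]
top [ 0.54913381 -0.05413214  0.08738656]
top [ 0.665958   -0.03069932  0.07427837]
scene [ 0.55000225 -0.05577779  0.09667681]
scene [ 0.67043002 -0.0375178   0.07227685]
11.007453230696322 14.35823890630629
```

Call:
servo_tool:
  moves:
    - {"dp":[0,0,0],"delta_rot":[0,0,0.62],"fingers":1}
    - {"dp":[0.1,-0.08,0],"delta_rot":[0,0,0],"fingers":1}
    - {"dp":[0.16,-0.13,0],"delta_rot":[0,0,0],"fingers":1}
    - {"dp":[0.16,-0.14,0],"delta_rot":[0,0,0],"fingers":1}
    - {"dp":[0.16,-0.14,0],"delta_rot":[0,0,0],"fingers":1}
  force: 40

```text
clock: 0.6
position: [0.2432, -0.4352, 0.3033]
ee_rot: [-0.001, 0.995, 0.099, -0.0]
contact_force: [0.6, -0.2, 0.5]
width: 0.0852
gripper_force: 0.0
```

Call:
servo_tool:
  moves:
    - {"dp":[0.16,-0.14,0],"delta_rot":[0,0,0],"fingers":1}
    - {"dp":[0.16,-0.14,0],"delta_rot":[0,0,0],"fingers":1}
    - {"dp":[0.16,-0.14,0],"delta_rot":[0,0,0],"fingers":1}
    - {"dp":[0.16,-0.14,0],"delta_rot":[0,0,0],"fingers":1}
    - {"dp":[0.16,-0.14,0],"delta_rot":[0,0,0],"fingers":1}

```text
clock: 1.1
position: [0.3724, -0.2661, 0.3037]
ee_rot: [-0.0, 0.995, 0.099, -0.0]
contact_force: [0.6, -0.2, 0.4]
width: 0.0853
gripper_force: 0.0
```

Call:
servo_tool:
  moves:
    - {"dp":[0.16,-0.14,0],"delta_rot":[0,0,0],"fingers":1}
    - {"dp":[0.16,-0.14,0],"delta_rot":[0,0,0],"fingers":1}
    - {"dp":[0.16,-0.14,0],"delta_rot":[0,0,0],"fingers":1}
    - {"dp":[0,0,0],"delta_rot":[0,0,0],"fingers":1}

```text
clock: 1.5
position: [0.4515, -0.1626, 0.3035]
ee_rot: [-0.001, 0.995, 0.102, 0.001]
contact_force: [-0.4, 0.4, 0.2]
width: 0.0852
gripper_force: 0.0
```

Call:
servo_tool:
  moves:
    - {"dp":[0.145,-0.107,0],"delta_rot":[0,0,0],"fingers":1}
    - {"dp":[0.145,-0.107,0],"delta_rot":[0,0,0],"fingers":1}
    - {"dp":[0.145,-0.107,0],"delta_rot":[0,0,0],"fingers":1}
    - {"dp":[0.145,-0.107,0],"delta_rot":[0,0,0],"fingers":1}
    - {"dp":[0,0,0.1],"delta_rot":[0,0,0],"fingers":1}

```text
clock: 2.0
position: [0.5499, -0.0578, 0.2855]
ee_rot: [0.0, 0.995, 0.101, 0.004]
contact_force: [-0.3, -0.5, -1.2]
width: 0.0848
gripper_force: 0.0
```

Call:
servo_tool:
  moves:
    - {"dp":[0,0,0.2],"delta_rot":[0,0,0],"fingers":1}
    - {"dp":[0,0,0.2],"delta_rot":[0,0,0],"fingers":1}
    - {"dp":[0,0,0],"delta_rot":[0,0,0],"fingers":1}

```text
clock: 2.3
position: [0.5422, -0.0593, 0.1986]
ee_rot: [-0.002, 0.995, 0.099, -0.006]
contact_force: [-1.5, 0.5, -0.2]
width: 0.0856
gripper_force: 0.0
```

Run:
```python
from h import *
from rig import readout
from scipy.spatial.transform import Rotation as R
s=readout.get_state();q=s["ee_rot"];M=R.from_quat(np.r_[q[1:],q[0]]).as_matrix()
print(s["position"],M.round(4).tolist(),np.degrees(s["qpos"][5]))
im,d=imaging.get_image("scene"); cv2.imwrite("pics/s1.png",cv2.resize(im[130:290,180:380,::-1],None,fx=3.5,fy=3.5))
```

```text
[ 0.54220059 -0.05932196  0.1986387 ] [[0.9803, 0.1973, -0.0127], [0.1973, -0.9803, 0.0026], [-0.0119, -0.005, -0.9999]] 65.09560361527215
```

View pics/s1.png

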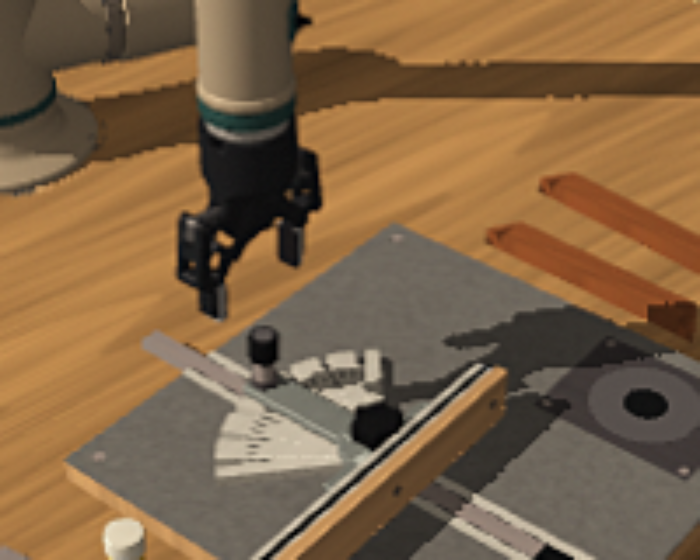

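The picture shows the open fingers straddling the knob, which is at crop (263,345), from above. The arm is still settling a few mm short.

Call:
servo_tool:
  moves:
    - {"dp":[0,0,0],"delta_rot":[0,0,0],"fingers":1}
    - {"dp":[0,0,0],"delta_rot":[0,0,0],"fingers":1}
    - {"dp":[0,0,0],"delta_rot":[0,0,0],"fingers":1}

```text
clock: 2.65
position: [0.5472, -0.0601, 0.2059]
ee_rot: [0.001, 0.995, 0.099, 0.002]
contact_force: [-0.1, 0.7, -0.4]
width: 0.0853
gripper_force: 0.0
```

Call:
servo_tool:
  moves:
    - {"dp":[0.01,-0.02,0.06],"delta_rot":[0,0,0],"fingers":1}
    - {"dp":[0,0,0.08],"delta_rot":[0,0,0],"fingers":1}
    - {"dp":[0,0,0.06],"delta_rot":[0,0,0],"fingers":1}
    - {"dp":[0,0,0],"delta_rot":[0,0,0],"fingers":1}
    - {"dp":[0,0,0],"delta_rot":[0,0,0],"fingers":1}

```text
clock: 3.15
position: [0.5473, -0.0552, 0.1636]
ee_rot: [-0.0, 0.995, 0.099, -0.0]
contact_force: [0.3, 0.5, -0.6]
width: 0.0852
gripper_force: 0.0
```

Call:
servo_tool:
  moves:
    - {"dp":[0,0,0],"delta_rot":[0,0,0],"fingers":1}

```text
clock: 3.25
position: [0.5478, -0.0554, 0.1643]
ee_rot: [0.0, 0.995, 0.099, 0.001]
contact_force: [0.2, -0.2, 0.4]
width: 0.0855
gripper_force: 0.0
```

Call:
servo_tool:
  moves:
    - {"dp":[0,0,0.07],"delta_rot":[0,0,0],"fingers":1}
    - {"dp":[0,0,0.06],"delta_rot":[0,0,0],"fingers":1}
    - {"dp":[0,0,0],"delta_rot":[0,0,0],"fingers":1}
    - {"dp":[0,0,0],"delta_rot":[0,0,0],"fingers":1}
    - {"dp":[0,0,0],"delta_rot":[0,0,0],"fingers":1}

```text
clock: 3.75
position: [0.5477, -0.0555, 0.1383]
ee_rot: [0.0, 0.995, 0.099, 0.0]
contact_force: [-0.8, 0.3, -0.5]
width: 0.0852
gripper_force: 0.0
```

Call:
servo_tool:
  moves:
    - {"dp":[0,0,0],"delta_rot":[0,0,0],"fingers":0.4}
    - {"dp":[0,0,0],"delta_rot":[0,0,0],"fingers":0.3}
    - {"dp":[0,0,0],"delta_rot":[0,0,0],"fingers":0.2}
    - {"dp":[0,0,0],"delta_rot":[0,0,0],"fingers":0.1}
    - {"dp":[0,0,0],"delta_rot":[0,0,0],"fingers":0.1}
  force: 50

```text
clock: 4.25
position: [0.5474, -0.0554, 0.1382]
ee_rot: [0.0, 0.995, 0.099, 0.0]
contact_force: [-0.5, -0.1, 2.5]
width: 0.0248
gripper_force: 48.9
```

Call:
servo_tool:
  moves:
    - {"dp":[0,0,0],"delta_rot":[0,0,0],"fingers":0}
    - {"dp":[0,0,0],"delta_rot":[0,0,0],"fingers":0}
    - {"dp":[0,0,0],"delta_rot":[0,0,0],"fingers":0}

```text
clock: 4.55
position: [0.5474, -0.0555, 0.1382]
ee_rot: [0.0, 0.995, 0.099, 0.0]
contact_force: [-1.0, -0.4, 5.4]
width: 0.0245
gripper_force: 49.0
```

Call:
servo_tool:
  moves:
    - {"dp":[0,0,-0.03],"delta_rot":[0,0,0],"fingers":0}
    - {"dp":[0,0,-0.03],"delta_rot":[0,0,0],"fingers":0}
    - {"dp":[0,0,0],"delta_rot":[0,0,0],"fingers":0}
    - {"dp":[0,0,0],"delta_rot":[0,0,0],"fingers":0}
    - {"dp":[0,0,0],"delta_rot":[0,0,0],"fingers":0}

```text
clock: 5.05
position: [0.5473, -0.0554, 0.1493]
ee_rot: [0.0, 0.995, 0.099, -0.0]
contact_force: [2.4, -1.1, -9.7]
width: 0.0246
gripper_force: 49.5
```

Run:
```python
from h import *
from rig import readout
s=readout.get_state();print(s["position"],s["contact_force"],s["width"],s["ee_rot"])
im,d=imaging.get_image("scene"); cv2.imwrite("pics/s2.png",cv2.resize(im[180:290,200:330,::-1],None,fx=5,fy=5))
```

```text
[ 0.54733345 -0.05537331  0.14931731] [ 2.37281044 -1.11674523 -9.66961233] 0.02460467570715069 [ 1.06799474e-05  9.95068081e-01  9.91941752e-02 -1.73323710e-04]
```

View pics/s2.png

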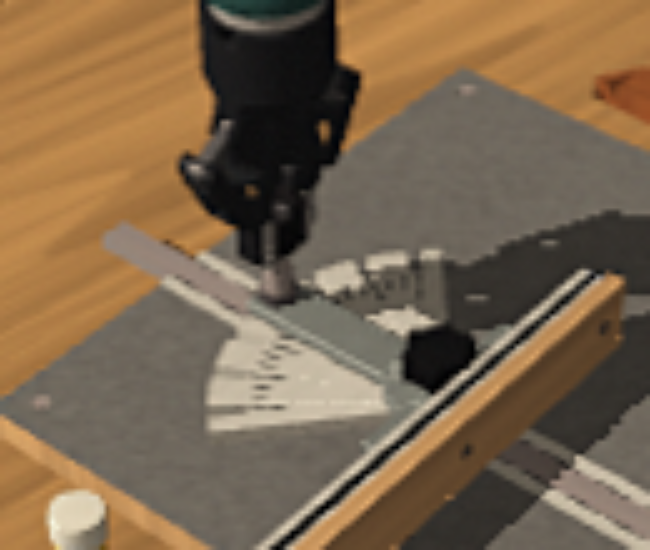

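The plunger is lifted about 11 mm: the grip holds, the spring pulls about 10 N, and the bright stem shows under the fingers. Next I swing the head along the arc.

Call:
servo_tool:
  moves:
    - {"dp":[0.0008,-0.0314,0],"delta_rot":[0,0,0.524],"fingers":0}
    - {"dp":[0.0008,-0.0314,0],"delta_rot":[0,0,0.524],"fingers":0}
    - {"dp":[0.0008,-0.0314,0],"delta_rot":[0,0,0.524],"fingers":0}
    - {"dp":[0.0008,-0.0314,0],"delta_rot":[0,0,0.524],"fingers":0}
    - {"dp":[0,0,0],"delta_rot":[0,0,0],"fingers":0}

```text
clock: 5.6
position: [0.5451, -0.0298, 0.1497]
ee_rot: [-0.0, 1.0, -0.005, 0.0]
contact_force: [2.4, -1.1, -8.8]
width: 0.0248
gripper_force: 49.7
```

Call:
servo_tool:
  moves:
    - {"dp":[0.0008,-0.0314,0],"delta_rot":[0,0,0.524],"fingers":0}
    - {"dp":[0.0008,-0.0314,0],"delta_rot":[0,0,0.524],"fingers":0}
    - {"dp":[0.0008,-0.0314,0],"delta_rot":[0,0,0.524],"fingers":0}
    - {"dp":[0,0,0],"delta_rot":[0,0,0],"fingers":0}
    - {"dp":[0,0,0],"delta_rot":[0,0,0],"fingers":0}

```text
clock: 6.1
position: [0.5468, -0.0117, 0.1498]
ee_rot: [-0.0, 0.997, -0.083, 0.0]
contact_force: [4.0, -1.4, -10.0]
width: 0.0248
gripper_force: 49.8
```

Call:
servo_tool:
  moves:
    - {"dp":[0.0008,-0.0314,0],"delta_rot":[0,0,0.524],"fingers":0}
    - {"dp":[0.0008,-0.0314,0],"delta_rot":[0,0,0.524],"fingers":0}
    - {"dp":[0.0008,-0.0314,0],"delta_rot":[0,0,0.524],"fingers":0}
    - {"dp":[0,0,0],"delta_rot":[0,0,0],"fingers":0}
    - {"dp":[0,0,0],"delta_rot":[0,0,0],"fingers":0}

```text
clock: 6.6
position: [0.5514, 0.0064, 0.1499]
ee_rot: [-0.0, 0.987, -0.161, 0.0]
contact_force: [4.0, -0.8, -9.1]
width: 0.0241
gripper_force: 49.9
```

Call:
servo_tool:
  moves:
    - {"dp":[0,0,0],"delta_rot":[0,0,0],"fingers":0}
    - {"dp":[0,0,0],"delta_rot":[0,0,0],"fingers":0}

```text
clock: 6.8
position: [0.5514, 0.0064, 0.1499]
ee_rot: [-0.0, 0.987, -0.162, 0.0]
contact_force: [3.8, -0.1, -10.0]
width: 0.0243
gripper_force: 49.9
```

The swing matches the computed arc to within 0.3 mm (delta [4.1, 61.9] mm, 30.0°). Now I lower it.

Call:
servo_tool:
  moves:
    - {"dp":[0,0,0.02],"delta_rot":[0,0,0],"fingers":0}
    - {"dp":[0,0,0.02],"delta_rot":[0,0,0],"fingers":0}
    - {"dp":[0,0,0.015],"delta_rot":[0,0,0],"fingers":0}
    - {"dp":[0,0,0],"delta_rot":[0,0,0],"fingers":0}
    - {"dp":[0,0,0],"delta_rot":[0,0,0],"fingers":0}

```text
clock: 7.3
position: [0.5514, 0.0065, 0.1391]
ee_rot: [0.0, 0.987, -0.162, 0.0]
contact_force: [4.0, -1.4, -5.9]
width: 0.0245
gripper_force: 50.1
```

Call:
servo_tool:
  moves:
    - {"dp":[0,0,0],"delta_rot":[0,0,0],"fingers":0.5}
    - {"dp":[0,0,0],"delta_rot":[0,0,0],"fingers":0.8}
    - {"dp":[0,0,0],"delta_rot":[0,0,0],"fingers":1}
    - {"dp":[0,0,0],"delta_rot":[0,0,0],"fingers":1}
    - {"dp":[0,0,0],"delta_rot":[0,0,0],"fingers":1}

```text
clock: 7.8
position: [0.551, 0.0068, 0.1391]
ee_rot: [0.0, 0.987, -0.162, -0.0]
contact_force: [-0.2, 0.7, 0.1]
width: 0.0852
gripper_force: 0.0
```

Call:
servo_tool:
  moves:
    - {"dp":[0,0,-0.1],"delta_rot":[0,0,0],"fingers":1}
    - {"dp":[0,0,-0.15],"delta_rot":[0,0,0],"fingers":1}
    - {"dp":[0,0,-0.2],"delta_rot":[0,0,0],"fingers":1}
    - {"dp":[-0.2,0,-0.1],"delta_rot":[0,0,0],"fingers":1}
    - {"dp":[-0.2,0,-0.1],"delta_rot":[0,0,0],"fingers":1}

```text
clock: 8.3
position: [0.4752, 0.0323, 0.2701]
ee_rot: [-0.0, 0.987, -0.162, 0.001]
contact_force: [-0.8, 0.4, 0.3]
width: 0.0854
gripper_force: 0.0
```

Call:
servo_tool:
  moves:
    - {"dp":[-0.2,0,0],"delta_rot":[0,0,0],"fingers":1}
    - {"dp":[-0.2,0,0],"delta_rot":[0,0,0],"fingers":1}
    - {"dp":[0,0,0],"delta_rot":[0,0,0],"fingers":1}
    - {"dp":[0,0,0],"delta_rot":[0,0,0],"fingers":1}
    - {"dp":[0,0,0],"delta_rot":[0,0,0],"fingers":1}

```text
clock: 8.8
position: [0.4007, 0.0576, 0.2692]
ee_rot: [0.0, 0.987, -0.162, 0.001]
contact_force: [-0.3, -0.1, -0.0]
width: 0.0853
gripper_force: 0.0
```

Run:
```python
from h import *
for n,b in(("top",(240,140,360,250)),("scene",(210,190,350,300))):
    im,d=imaging.get_image(n); x0,y0,x1,y1=b
    cv2.imwrite(f"pics/{n}end.png",cv2.resize(im[y0:y1,x0:x1,::-1],None,fx=5,fy=5,interpolation=cv2.INTER_CUBIC))
    for z in(.070,.082,.094,.103): print(n,z,proj(n,(.5524,.0065,z)).round(1))
    for c,s in dark(n,im,b): print(c.round(1),s)
```

```text
top 0.07 [277.6 205.6]
top 0.082 [277.7 204.8]
top 0.094 [277.8 204. ]
top 0.103 [277.9 203.4]
scene 0.07 [272.3 224. ]
scene 0.082 [272.3 220.9]
scene 0.094 [272.2 217.7]
scene 0.103 [272.2 215.2]
[272.5 222.1] [269 218   8   9  54]
[287.3 250. ] [280 245  17  11 135]
[316.7 249.6] [306 247  22   6  23]
[295.8 255.1] [287 253  18   5  19]
[247.3 267.9] [226 262  45  13  56]
[322.2 266. ] [312 263  23   7  28]
[274.3 279.2] [254 273  42  13  59]
[341.8 291.3] [333 286  17  12  85]
```

View pics/topend.png

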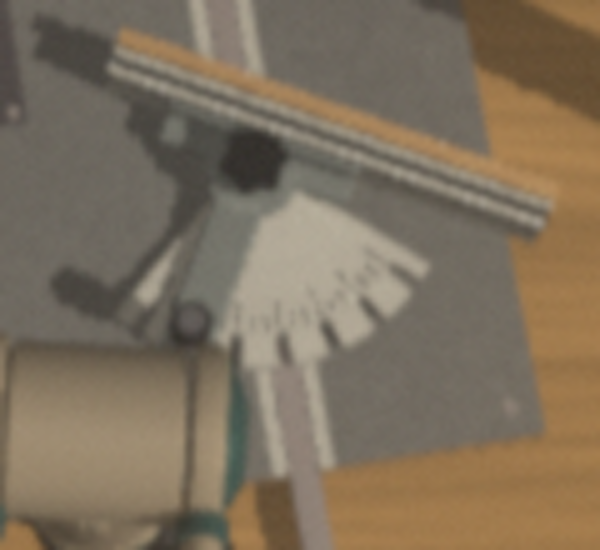

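View pics/sceneend.png

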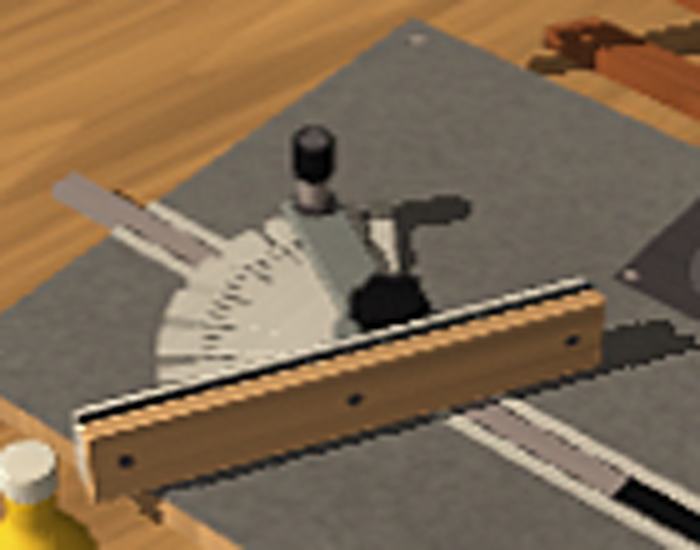

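In the last pictures the head is swung left with the knob over the 30° notch. The knob's dark blob at scene (272.5,222.1) sits at the same offset from the predicted home pose as it did at the start. Riding 9 mm up on the plate would put it about 2.4 px higher, so it is home. The fingers are clear.

```bash
python3 -c "
from rig import manip
print(manip.sign_off())"
```

```text
the job is handed in; nothing more can be done
None
```

The mitre gauge is set: the plunger is home in the 30° notch on the robot's left, the gripper is clear of everything, and the job is handed in. The result of the judging was not shown.

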